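# Prop the grain discard bin on its swing-out leg

## Robot

A 6-joint arm with a two-finger parallel gripper is mounted at the origin on the work surface. World frame = base frame: x ahead of the robot, y to its left, z up, the work surface at z = 0. Lengths are in m, angles in degrees, forces in N, time in s.
With the tool pointing down it reaches from about 0.4 to 0.825 m from the base axis. Payload 7 kg.
Tool frame: the origin (TCP) lies midway between the tips of the shut fingers; the grasp point (between the pads) lies 19 mm behind it (r.grip_depth is the distance from the TCP to the grasp point, in m); z points along the fingers, y is the line along which they close (so a half turn about z gives the same grasp; the last joint's range is limited). The gripper opens to 88 mm and grips with 3 to 60 N. Pads are 19 mm wide; open, the fingers measure 130 mm over their backs; the gripper's body (78 mm by 193 mm) begins 47 mm behind the grasp point.
Start: joints at [-53.451, 20.546, 0.682, 0, -70.136, -16.507], TCP at [0.231, -0.634, 0.227] pointing down, gripper open.
Joint ranges: [-176.03, 176.03], [-82.01, 121.73], [-58.28, 71.71], [-173.87, 95.51], [-174.79, -0.11], [-173.66, 173.66]. Speed limits (degrees/s): [136.94, 136.94, 172.46, 180, 180, 180].

## Interface

Orientations are given as [roll, pitch, yaw] about the fixed x, y, z axes, in that order (R = Rz(yaw) Ry(pitch) Rx(roll)).
In Python, from plant import r, capture, close_job, search_frame, outline_of gives the robot as it stands.
- The arm moves only by the shell command python3 -m creep 'ROWS' [FORCE]. ROWS is JSON, a list of rows, each a list of 7 numbers: the finger opening in mm, from 0 to 87.6, then the shift along the world's x, y, z in units of 25 mm (1.0 is 25 mm), then the turn, a rotation vector about the world's x, y, z in degrees. In form: [[hand, x, y, z, ax, ay, az], ...]. A call has 1 to 8 rows; each row shifts and turns the commanded pose from where the row before left it; what a row does not reach is not made up. A row lasts 1/12 s, in which the tool goes at most 41.7 mm and 7.16 degrees, less where a joint would pass 70% of its speed; a pose out of reach is approached as far as the arm can. A call is refused whole if a number of a shift passes 1 or a number of a turn 7.16, either way. A call with a gripper value outside its range is refused whole. The fingers move at their own pace and stop on an object; FORCE is the grip in N (left out, the last holds). Time passes only in rows, so rows that do not move let the fingers close. It gives the time, the measured TCP pose, the force, the opening and the grip force at its end, in the units of the state.
- r.get_state(): the state, without advancing time (a new reading comes with each control period).
- capture(name): name is "scene" or "top" or "wrist"; returns a dict with "frame" (420x560x3 uint8, red, green, blue), "K" (3x3 intrinsics, pixels), "origin" and "rotation" of the camera in the world. Camera axes: x right, y down, z forward; pixel columns grow to the right and rows downward; lengths in m; the calibration is good to about 2 mm. A picture is of the moment at which its call begins. There is no depth.
- close_job(): hands the job in; it is judged then, once.
Trained networks look in a picture, given as the dict that the camera call returned (one of the last four; its "shot" number tells which), for a name from the list of things; names that differ only in an ending like _2 or _b are one class to them, and where a whole thing is asked for, a point or a joint stands for the part that bears it (a point fixed in the world has none). Each returns a list of dicts, best first, with "conf" (0 to 1); they miss things now and then, are a little off and sometimes report something else, mostly with a low value. They report only what shows in the picture. A call takes as long as a camera call.
- search_frame(picture, target): "bbox" ([left, top, right, bottom] in pixels, round what is visible of it).
- outline_of(picture, target): "region" (420x560 bool, what is visible of it) and "bbox" ([left, top, right, bottom] in pixels, round what is visible of it).
The state is a dict: "time_s": time; "joints": joint angles; "qd": joint speeds; "joint_torque": joint torques, N m; "tcp_pos": TCP position; "eef_rot": TCP orientation; "contact_force": force on the tool from outside, world axes, zero at the start; "moment": the same for the moment, N m; "gripper_width": finger opening in m; "gripper_force": force on a finger pad.
Only numpy, scipy, OpenCV 4.12 (cv2) and the standard library are available. Lean on these libraries where they do the work, as an engineer would, in place of code of your own. Each camera call takes 0.05 s, during which the arm holds its last target. There are 200 camera calls.

## Task

Prop the discard bin in its tipped position: push the folded leg on its wall out until it snaps fully home in its end stop, and then tip the bin over by its lip until it stands on that leg. Don't force anything, don't let the bin go over past its leg, and leave the scoop, cup, jar and leveling bar where they are.

Things in the scene. Friction and masses are not known exactly. Their poses are not given: they have to be found in the camera images.
- stand: Fixed grey stand of the bin. Origin on the counter below the bin's pivot axis, midway between the posts, z up; +x is the way the bin tips, the pivot axis runs along y, 150 mm up. Base plate 6 mm thick, x -100 to +260, y -125 to +85 mm; the leg's foot lands on it near x 200. Posts at y +-79 mm, 45 mm wide in x, 8 thick, 166 high.
- bin_lip (a point): Middle of the top of the bin's press lip, a tab 32 (x) by 60 (y), 4 mm thick, on the rim of its +x wall; level: x 95, y 30, z 206 mm from the stand's origin. The bin is an open metal box 150 (x) by 120 (y) by 88 mm high, underside at 115, rim at 203 mm, with a dark counterweight rod on its -x rim. Axes turn with the bin; level: the stand's.
- bin (a joint): Tilt of the bin, rad: 0 level (it rests on a stop), growing as the +x side goes down. It balances near 0.15; beyond, it sinks slowly by its own weight: to 0.55 to 0.63 where the seated leg's foot meets the base plate, else to 1.15. About 2 N down on the lip tips it. 30 N is forcing it.
- leg_hinge (a point): Point of the bin on the leg's hinge axis (along the bin's z), at half the leg's height; level: x 90, y -40, z 150 mm from the stand's origin. Axes of the bin. The leg swings level about it, from along the bin's +x wall (towards +y) out to +x. Its stop collar is clamped differently every time: the seated leg is 71 to 118 degrees out from the wall.
- leg_foot (a point): Centre of the leg's rubber foot (22 mm ball), 145 mm from the hinge axis, 6.5 mm below leg_hinge; its y axis runs along the leg. The leg is a flat steel bar on edge, 10 thick, 35 high (132 to 168 mm above the counter). It starts 4 to 56 degrees off the wall; folded, its last 45 mm stick out past the bin's +y side, free on both faces.
- plunger (a joint): Lift of the black-headed, spring-loaded roller plunger over the leg's hinge end, m: about 0.003 while it rides on the leg's track, 0.005 on top of the ridge at the track's end (0.37 rad before the stop), dropped below 0.001 once seated. The leg swings easily, then stiffens (about 3 N near the foot), then snaps onto a hard stop; let go earlier it springs back. 30 N is forcing it.
- scoop: Bystander: green enamel scoop, 200 mm long, 75 mm wide, 45 mm high; origin under the pan, handle to its -x.
- pour_cup: Bystander: steel pour cup, 76 mm across, 85 mm high, origin under its centre.
- jar: Bystander: open clear glass jar, 72 mm across, 105 mm high, origin under its centre.
- level_bar: Bystander: black nylon leveling bar, 200 (x) by 32 by 14 mm, origin under its centre.

How it is judged (in metres and radians):
On the way, in this order (a step that is already met when the one before it is completed fails the run):
1. the leg is seated in its end stop (detent plunger dropped) while the bin is still level (value of joint plunger below 0.0015 m and value of joint bin below 0.12 rad), for 0.3 s.
2. the bin is tipped and stands on the leg (value of joint plunger below 0.0015 m and value of joint bin above 0.5 rad), for 0.2 s.
At the end, for the whole second after the job is handed in: The leg is seated in its end stop (plunger lift under 1.5 mm) and the bin rests tipped on it, still, at 0.50 to 0.66 rad (all of step 2 and value of joint bin below 0.66 rad and velocity of joint bin between -0.05 and 0.05 rad/s); the robot touches nothing.
It fails at once if the bin went over past its leg (more than 0.75 rad) (value of joint bin above 0.75 rad).
It fails at once if the leg or the bin was forced (more than 30 N from the robot) (contact force between any of the fingers, the arm and stand above 30 N).
It fails at once if a bystander was moved more than 25 mm (distance of any of scoop, pour_cup, jar, level_bar from where it was at the start of the episode above 0.025 m).
It also fails if it takes over 51 s, if anything falls off the work surface, if the arm or the gripper's body presses on something with over 40 N, if the wrist force passes 120 N, or if a joint passes its speed limit or range.

## Working session

There is one attempt and no reset: what is moved stays moved. The work goes in short steps, Python scripts to look and compute and a shell command to move; the robot and the scene stay as the last step left them, time stands still between calls to the robot, and variables do not carry over. Pictures are saved under pics/ and viewed, at most 10 in all, crops included, and the job is handed in when it is done.

```bash
mkdir -p pics; ls
cat > h.py <<'E'
import numpy as np, cv2
from plant import r, capture, close_job, search_frame, outline_of
def save(p,n): cv2.imwrite('pics/'+n+'.png', cv2.cvtColor(p['frame'],cv2.COLOR_RGB2BGR))
def proj(p,X):
    c=(np.atleast_2d(X)-p['origin'])@np.array(p['rotation']); q=c@np.array(p['K']).T
    return q[:,:2]/q[:,2:]
def ray(p,uv):
    d=np.array(p['rotation'])@np.linalg.inv(p['K'])@np.array([*uv,1.]); return np.array(p['origin']),d/np.linalg.norm(d)
def onz(p,uv,z):
    o,d=ray(p,uv); return o+d*(z-o[2])/d[2]
def tri(obs):
    A=np.zeros((3,3));b=np.zeros(3)
    for p,uv in obs:
        o,d=ray(p,uv);M=np.eye(3)-np.outer(d,d);A+=M;b+=M@o
    return np.linalg.solve(A,b)
E
python3 - <<'E'
from h import *
P={}
for c in ['scene','top','wrist']:
    p=capture(c);P[c]=p;save(p,c+'0');print(c,np.round(p['origin'],3),np.round(p['rotation'],2).tolist(),np.round(p['K'],0).tolist())
    for t in ['stand','bin_lip','leg_foot','leg_hinge','plunger','bin','scoop','pour_cup','jar','level_bar']:
        print(t,[(np.round(x['bbox']).astype(int).tolist(),round(x['conf'],2)) for x in search_frame(p,t)[:2]])
a=np.hstack([P['scene']['frame'],P['top']['frame']])
E
```

```text
pics
scene [1.623 0.281 0.879] [-126.8, 1.03, 104.78] [[486.0, 0.0, 278.0], [0.0, 486.0, 212.0], [0.0, 0.0, 1.0]]
stand [([195, 155, 338, 279], 0.57)]
bin_lip [([202, 153, 309, 217], 0.88)]
leg_foot [([265, 174, 303, 209], 0.76)]
leg_hinge [([200, 152, 307, 218], 0.8)]
plunger []
bin [([203, 155, 308, 215], 0.64)]
scoop [([370, 221, 404, 287], 0.77)]
pour_cup [([168, 225, 194, 265], 0.95)]
jar [([324, 247, 350, 294], 0.85), ([176, 194, 208, 228], 0.56)]
level_bar [([174, 195, 205, 225], 0.76)]
top [0.474 0.002 1.295] [-171.73, -0.86, -89.89] [[464.0, 0.0, 278.0], [0.0, 464.0, 208.0], [0.0, 0.0, 1.0]]
stand [([369, 212, 386, 278], 0.75), ([218, 181, 357, 264], 0.73)]
bin_lip [([248, 194, 356, 268], 0.6)]
leg_foot [([252, 206, 282, 264], 0.95)]
leg_hinge [([251, 194, 356, 267], 0.62)]
plunger []
bin [([250, 196, 356, 262], 0.87)]
scoop [([150, 187, 179, 263], 0.83)]
pour_cup [([341, 159, 369, 189], 0.81), ([251, 196, 355, 262], 0.23)]
jar [([190, 154, 217, 186], 0.9)]
level_bar [([372, 207, 386, 277], 0.62)]
wrist [ 0.163 -0.659  0.383] [164.19, -0.01, 110.03] [[290.0, 0.0, 276.0], [0.0, 290.0, 215.0], [0.0, 0.0, 1.0]]
stand []
bin_lip []
leg_foot []
leg_hinge []
plunger []
bin []
scoop []
pour_cup []
jar []
level_bar []
```

```bash
cat >> h.py <<'E'
from scipy.spatial.transform import Rotation as Ro
_c=capture
def capture(n):
    p=_c(n); p=p if np.shape(p['rotation'])==(3,3) else p|{'rotation':Ro.from_euler('xyz',p['rotation'],degrees=True).as_matrix()}
    return p
E
python3 - <<'E'
import cv2
a=cv2.imread('pics/top0.png')[130:300,130:400]; cv2.imwrite('pics/t1.png',cv2.resize(a,None,fx=2.9,fy=2.9,interpolation=2))
a=cv2.imread('pics/scene0.png')[130:310,150:420]; cv2.imwrite('pics/s1.png',cv2.resize(a,None,fx=2.9,fy=2.9,interpolation=2))
E
```

```text
(no output)
```

View pics/t1.png

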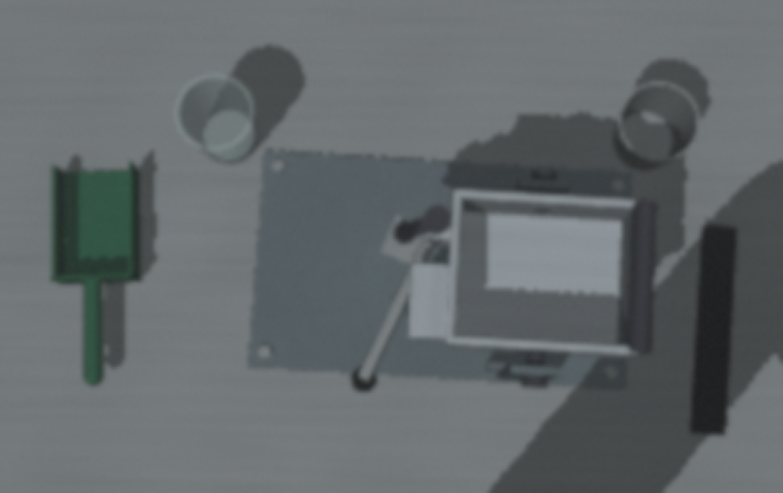

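View pics/s1.png

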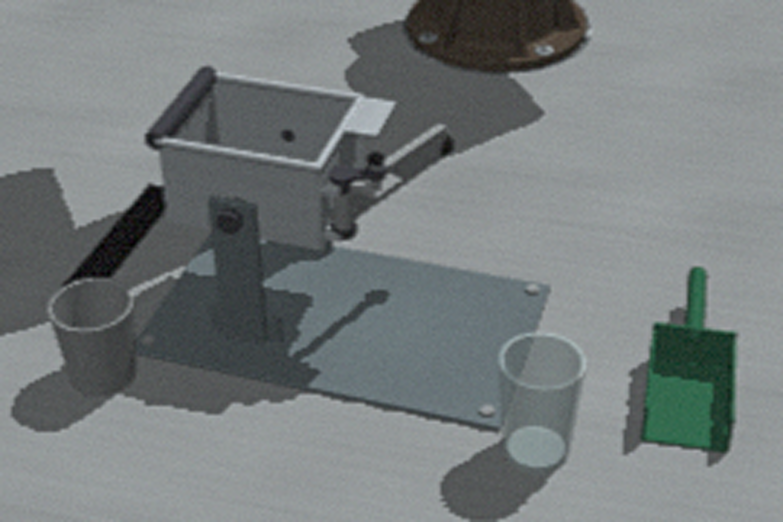

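```bash
cat > fit.py <<'E'
from h import *
from scipy.optimize import least_squares
def T(q,X): 
    X=np.atleast_2d(X); c,s=np.cos(q[2]),np.sin(q[2]); return X@np.array([[c,s,0],[-s,c,0],[0,0,1]])+[q[0],q[1],0]
if __name__=='__main__':
    t=capture('top');s=capture('scene')
    ct=lambda a:np.array(a)/2.9+[130,130]; cs=lambda a:np.array(a)/2.9+[150,130]
    W=lambda *a:np.array(a)/1000
    tp=[((263,150),W(260,-125,6)),((250,367),W(260,85,6)),((625,388),W(-100,85,6)),((412,263),W(111,0,206)),((409,335),W(111,60,206)),((455,192),W(75,-60,203)),((450,343),W(75,60,203))]
    sp=[((550,287),W(260,85,6)),((498,430),W(260,-125,6)),((322,163),W(75,-60,203)),((362,95),W(75,60,203)),((395,102),W(111,60,206)),((378,134),W(111,0,206))]
    A=np.array([x[1] for x in tp]);B=np.array([x[1] for x in sp]);a=ct([x[0] for x in tp]);b=cs([x[0] for x in sp])
    f=lambda q:np.r_[(proj(t,T(q,A))-a).ravel(),(proj(s,T(q,B))-b).ravel()]
    R=least_squares(f,[.45,0,1.57]);q=R.x;print(q,np.degrees(q[2]));print(np.round(R.fun.reshape(-1,2),1).tolist())
    np.save('q.npy',q)
    print('lip tri z',tri([(t,ct((412,263))),(s,cs((378,134)))]),tri([(t,ct((409,335))),(s,cs((395,102)))]))
    F=tri([(t,ct((363,379))),(s,cs((447,146)))]);H=T(q,W(90,-40,150))[0];print('foot',F,'hinge',H,'L',np.linalg.norm((F-H)[:2]))
    l=(F-H)[:2];a=np.degrees(np.arctan2(l[1],l[0])-q[2]);print('leg angle in stand',a,'off wall',90-a)
    for n,X in dict(lip=W(95,30,206)).items(): print(n,T(q,X))
    for o in ['scoop','jar','pour_cup','level_bar']:
        d=search_frame(t,o)
        if d: bb=d[0]['bbox']; print(o,onz(t,bb[:2],.05)[:2],onz(t,bb[2:],.05)[:2])
    print(r.get_state()['time_s'],r.get_state()['contact_force'])
E
python3 fit.py
```

```text
[ 0.5963168  -0.10829131  1.51560487] 86.83776254404412
[[0.0, -0.1], [-1.2, -0.3], [-0.3, 0.0], [-1.3, -0.3], [-1.8, 0.2], [0.4, 0.2], [-0.6, -1.5], [-0.4, -1.9], [-0.1, -1.9], [-2.4, 0.5], [-1.1, 0.1], [0.3, -1.3], [-0.7, -0.7]]
lip tri z [0.60141146 0.00173125 0.20317902] [0.54297648 0.00332918 0.20189515]
foot [0.50906008 0.04403321 0.1381823 ] hinge [ 0.6412206  -0.02063489  0.15      ] L 0.1471338319017182
leg angle in stand 67.08904928656045 off wall 22.910950713439547
lip [[ 0.571603   -0.01178106  0.206     ]]
scoop [0.7066291  0.33214968] [0.50011179 0.25380134]
jar [0.80577929 0.22729537] [0.71332605 0.14774266]
pour_cup [ 0.79918727 -0.18769211] [ 0.70339161 -0.26735901]
level_bar [ 0.6548036  -0.26852006] [ 0.46074639 -0.3078417 ]
1.95 [0.55947553 0.61577558 0.20345821]
```

```bash
cat > wp.py <<'E'
import sys
from fit import *
q=np.load('q.npy')
H=T(q,np.array([90,-40,150])/1000)[0]
def tcp(th,r_=.130,off=.026):
    a=q[2]+np.radians(90-th); u=np.array([np.cos(a),np.sin(a)]); n=np.array([u[1],-u[0]])
    return H[:2]+r_*u-off*n, np.degrees(np.arctan2(n[1],n[0]))
E
python3 - <<'E'
from wp import *
s=r.get_state();print(s['tcp_pos'],s['eef_rot'],s['gripper_width'])
R=Ro.from_euler('xyz',s['eef_rot'],degrees=True).as_matrix();print(np.round(R,2).tolist())
print('approach',tcp(23,.13,.040))
pv=None
for th in range(13,126,5):
    p,a=tcp(th); print(th,np.round(p,4),round(a,1),'' if pv is None else np.round((p-pv)/.025,2)); pv=p
E
```

```text
[ 0.23131212 -0.63413001  0.22657134] [-1.79998104e+02 -6.17603677e-04 -1.59959277e+02] 0.08801191573813562
[[-0.94, -0.34, 0.0], [-0.34, 0.94, -0.0], [0.0, -0.0, -1.0]]
approach (array([0.50690263, 0.00078201]), np.float64(63.83776254404414))
13 [ 0.5091 -0.0094] 73.8 
18 [0.5106 0.002 ] 68.8 [0.06 0.46]
23 [0.5131 0.0133] 63.8 [0.1  0.45]
28 [0.5165 0.0244] 58.8 [0.14 0.44]
33 [0.5209 0.0351] 53.8 [0.18 0.43]
38 [0.5262 0.0454] 48.8 [0.21 0.41]
43 [0.5324 0.0551] 43.8 [0.25 0.39]
48 [0.5394 0.0643] 38.8 [0.28 0.37]
53 [0.5472 0.0729] 33.8 [0.31 0.34]
58 [0.5557 0.0807] 28.8 [0.34 0.31]
63 [0.5649 0.0878] 23.8 [0.37 0.28]
68 [0.5746 0.094 ] 18.8 [0.39 0.25]
73 [0.5849 0.0994] 13.8 [0.41 0.21]
78 [0.5956 0.1038] 8.8 [0.43 0.18]
83 [0.6066 0.1073] 3.8 [0.44 0.14]
88 [0.6179 0.1099] -1.2 [0.45 0.1 ]
93 [0.6293 0.1114] -6.2 [0.46 0.06]
98 [0.6409 0.1119] -11.2 [0.46 0.02]
103 [0.6524 0.1115] -16.2 [ 0.46 -0.02]
108 [0.6639 0.11  ] -21.2 [ 0.46 -0.06]
113 [0.6752 0.1075] -26.2 [ 0.45 -0.1 ]
118 [0.6862 0.1041] -31.2 [ 0.44 -0.14]
123 [0.6969 0.0997] -36.2 [ 0.43 -0.18]
```

```bash
python3 -m creep '[[0,0.41,0.94,0.25,0,0,5],[0,0.41,0.94,0.25,0,0,5],[0,0.41,0.94,0.25,0,0,5],[0,0.41,0.94,0.25,0,0,5],[0,0.41,0.94,0.25,0,0,5],[0,0.41,0.94,0.25,0,0,5],[0,0.41,0.94,0.25,0,0,5],[0,0.41,0.94,0.25,0,0,5]]' 10
python3 -m creep '[[0,0.41,0.94,0,0,0,5],[0,0.41,0.94,0,0,0,5],[0,0.41,0.94,0,0,0,5],[0,0.41,0.94,0,0,0,5],[0,0.41,0.94,0,0,0,5],[0,0.41,0.94,0,0,0,5],[0,0.41,0.94,0,0,0,5],[0,0.41,0.94,0,0,0,5]]'
python3 -m creep '[[0,0.41,0.94,0,0,0,5],[0,0.41,0.94,0,0,0,5],[0,0.41,0.94,0,0,0,5],[0,0.41,0.94,0,0,0,5],[0,0.41,0.94,0,0,0,5],[0,0.41,0.94,0,0,0,5],[0,0.41,0.94,0,0,0,5],[0,0,0,0,0,0,0]]'
```

```text
time_s: 2.62
tcp_pos: [0.3136, -0.445, 0.277]
eef_rot: [-180.0, -0.0, -119.7]
contact_force: [1.0, 0.2, 0.5]
gripper_width: 0.04
gripper_force: 0.0
time_s: 3.28
tcp_pos: [0.3956, -0.2569, 0.2769]
eef_rot: [-180.0, -0.0, -79.7]
contact_force: [1.3, -0.2, -1.2]
gripper_width: 0.0002
gripper_force: 0.0
time_s: 3.95
tcp_pos: [0.4685, -0.0908, 0.2767]
eef_rot: [-179.9, -0.0, -44.5]
contact_force: [-0.2, -0.3, -0.2]
gripper_width: 0.0005
gripper_force: 0.0
```

```bash
python3 -m creep '[[0,0.36,0.9,0,0,0,4.6],[0,0.36,0.9,0,0,0,4.6],[0,0.36,0.9,0,0,0,4.6],[0,0.36,0.9,0,0,0,4.6],[0,0,0,0,0,0,0]]'
python3 - <<'E'
from wp import *
p=capture('wrist'); f=p['frame'].copy()
s=r.get_state()['tcp_pos']
pts=[T(q,np.array(x)/1000)[0] for x in [(90,-40,168),(111,0,206),(111,60,206),(75,60,203),(75,-60,203)]]
F=np.array([.509,.044,.143]); pts+=[F,np.array([*s[:2],.155])]
for u in proj(p,pts): print(np.round(u)); cv2.circle(f,(int(u[0]),int(u[1])),3,(255,0,0),1)
p['frame']=f; save(p,'w1')
E
```

```text
time_s: 4.37
tcp_pos: [0.5043, -0.0011, 0.2764]
eef_rot: [-180.0, -0.0, -26.2]
contact_force: [-0.1, -0.1, 0.8]
gripper_width: 0.0005
gripper_force: 0.0
[225.  61.]
[214. 116.]
[248. 189.]
[289. 171.]
[223.   9.]
[236. 222.]
[278. 211.]
```

View pics/w1.png

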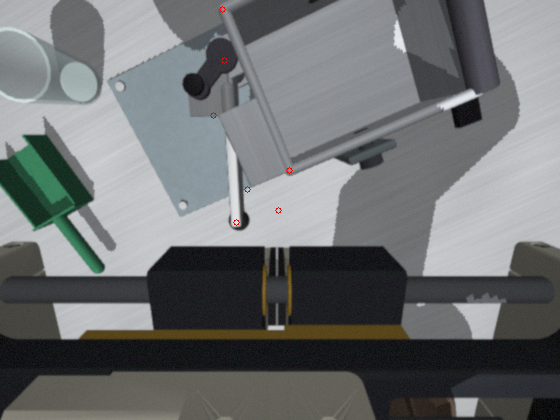

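```bash
python3 -m creep '[[0,0,0,-0.8,0,0,0],[0,0,0,-0.8,0,0,0],[0,0,0,-0.8,0,0,0],[0,0,0,-0.8,0,0,0],[0,0,0,-0.6,0,0,0],[0,0,0,-0.6,0,0,0],[0,0,0,-0.4,0,0,0],[0,0,0,0,0,0,0]]'
python3 -m creep '[[0,0.15,0.25,0,0,0,0],[0,0.15,0.25,0,0,0,0],[0,0,0,0,0,0,0]]'
python3 -m creep '[[0,0.1,0.25,0,0,0,-2.5],[0,0.1,0.25,0,0,0,-2.5],[0,0.1,0.22,0,0,0,-2.5],[0,0.1,0.22,0,0,0,-2.5],[0,0,0,0,0,0,0]]'
```

```text
time_s: 5.08
tcp_pos: [0.5015, -0.0045, 0.1547]
eef_rot: [179.9, 0.2, -26.7]
contact_force: [-0.7, -0.4, -0.8]
gripper_width: 0.0007
gripper_force: 0.0
time_s: 5.33
tcp_pos: [0.5122, 0.01, 0.1577]
eef_rot: [-179.9, -0.1, -26.5]
contact_force: [-0.0, -1.2, -0.0]
gripper_width: 0.0004
gripper_force: 0.0
time_s: 5.75
tcp_pos: [0.5213, 0.0333, 0.1572]
eef_rot: [-179.9, -0.0, -36.6]
contact_force: [1.5, 0.2, 0.5]
gripper_width: 0.0006
gripper_force: 0.0
```

```bash
python3 -m creep '[[0,0.1,0.21,0,0,0,-2.5],[0,0.1,0.21,0,0,0,-2.5],[0,0.12,0.2,0,0,0,-2.5],[0,0.12,0.2,0,0,0,-2.5],[0,0,0,0,0,0,0]]'
python3 -m creep '[[0,0.14,0.19,0,0,0,-2.5],[0,0.14,0.18,0,0,0,-2.5],[0,0,0,0,0,0,0]]'
python3 - <<'E'
from h import *
p=capture('top');f=p['frame'][130:300,180:330];save({'frame':cv2.resize(f,None,fx=4,fy=3.5)},'t2')
for t in ['leg_foot','plunger']: print([(x['bbox'],x['conf']) for x in search_frame(p,t)[:1]])
E
```

```text
time_s: 6.17
tcp_pos: [0.5323, 0.0535, 0.1571]
eef_rot: [-179.9, -0.0, -46.6]
contact_force: [0.8, 0.6, -1.1]
gripper_width: 0.0007
gripper_force: 0.0
time_s: 6.42
tcp_pos: [0.539, 0.0624, 0.1568]
eef_rot: [-180.0, -0.0, -51.5]
contact_force: [-0.4, -0.1, -1.1]
gripper_width: 0.0007
gripper_force: 0.0
[([257.3, 203.5, 278.7, 224.3], 0.66)]
[]
```

View pics/t2.png

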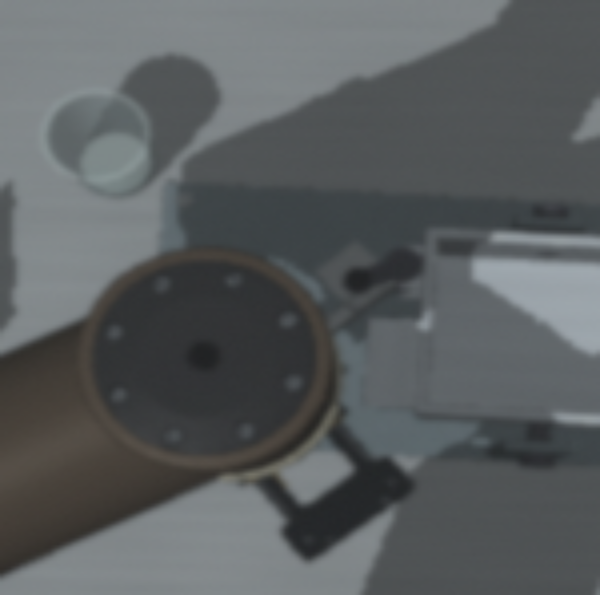

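```bash
python3 -m creep '[[0,0.16,0.18,0,0,0,-2.5],[0,0.16,0.18,0,0,0,-2.5],[0,0,0,0,0,0,0]]'
python3 -m creep '[[0,0.17,0.16,0,0,0,-2.5],[0,0.17,0.16,0,0,0,-2.5],[0,0,0,0,0,0,0]]'
python3 -m creep '[[0,0.18,0.15,0,0,0,-2.5],[0,0.18,0.15,0,0,0,-2.5],[0,0,0,0,0,0,0]]'
python3 - <<'E'
from h import *
p=capture('scene');
for t in ['leg_foot','plunger']: print([(x['bbox'],x['conf']) for x in search_frame(p,t)[:2]])
f=p['frame'][130:280,200:400];save({'frame':cv2.resize(f,None,fx=4,fy=4)},'s2')
E
```

```text
time_s: 6.82
tcp_pos: [0.5464, 0.071, 0.1564]
eef_rot: [180.0, 0.0, -56.6]
contact_force: [-0.4, -0.7, 0.2]
gripper_width: 0.0009
gripper_force: 0.6
time_s: 7.07
tcp_pos: [0.5545, 0.0787, 0.1562]
eef_rot: [179.9, 0.0, -61.5]
contact_force: [-2.5, -1.9, 0.1]
gripper_width: 0.0004
gripper_force: 1.3
time_s: 7.32
tcp_pos: [0.5642, 0.0865, 0.1565]
eef_rot: [180.0, -0.0, -66.5]
contact_force: [-0.1, -1.2, -0.3]
gripper_width: 0.0004
gripper_force: 0.5
[([265.9, 190.2, 326.6, 207.7], 0.78)]
[]
```

View pics/s2.png

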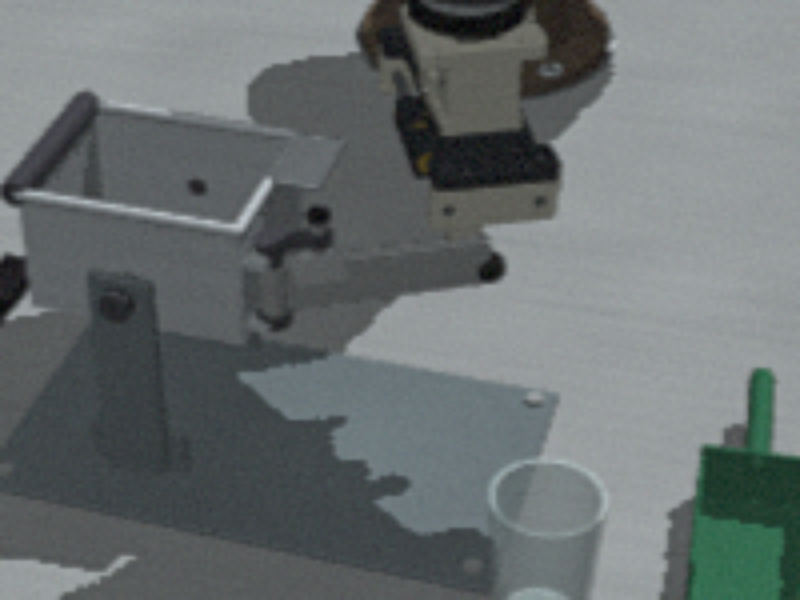

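```bash
cat >> wp.py <<'E'
def leg(p,uv):
    F=onz(p,uv,.1435); l=(F-H)[:2]; a=np.degrees(np.arctan2(l[1],l[0])-q[2]); return F,np.linalg.norm(l),90-a
def foot_scene(p,save_=None):
    d=search_frame(p,'leg_foot')
    if d: 
        b=d[0]['bbox']; return b,d[0]['conf'],leg(p,(b[2]-4,b[1]+6))
E
python3 - <<'E'
from wp import *
p=capture('scene'); print(leg(p,(322.5,196.8)),foot_scene(p))
E
```

```text
(array([0.58256057, 0.11282471, 0.1435    ]), np.float64(0.14578224711903634), np.float64(63.11064356336776)) ([265.8, 188.7, 327.0, 209.6], 0.91, (array([0.57272456, 0.11232201, 0.1435    ]), np.float64(0.14956351501401186), np.float64(59.58138045336534)))
```

```bash
python3 -m creep '[[0,0.2,0.13,0,0,0,-2.5],[0,0,0,0,0,0,0]]' | grep -v eef
python3 -m creep '[[0,0.2,0.13,0,0,0,-2.5],[0,0,0,0,0,0,0]]'| grep -v eef
python3 -m creep '[[0,0.2,0.11,0,0,0,-2.5],[0,0,0,0,0,0,0]]'| grep -v eef
python3 -m creep '[[0,0.2,0.11,0,0,0,-2.5],[0,0,0,0,0,0,0]]'| grep -v eef
python3 - <<'E'
from wp import *
p=capture('scene'); print(foot_scene(p))
E
```

```text
time_s: 7.73
tcp_pos: [0.5694, 0.0902, 0.1566]
contact_force: [-0.8, 0.1, 0.9]
gripper_width: 0.0005
gripper_force: 0.1
time_s: 7.9
tcp_pos: [0.5748, 0.0935, 0.1568]
contact_force: [1.2, -0.2, 0.1]
gripper_width: 0.0006
gripper_force: 0.0
time_s: 8.07
tcp_pos: [0.5797, 0.0963, 0.1567]
contact_force: [0.2, -0.1, 0.3]
gripper_width: 0.0002
gripper_force: 0.0
time_s: 8.23
tcp_pos: [0.5845, 0.0989, 0.1567]
contact_force: [-0.8, 0.3, -0.1]
gripper_width: 0.0003
gripper_force: 0.0
None
```

Run:
```python
from wp import *
p=capture('scene'); print(foot_scene(p))
f=p['frame'][130:280,200:400];save({'frame':cv2.resize(f,None,fx=4,fy=4)},'s3')
```

```text
([266.1, 194.0, 324.3, 217.2], 0.97, (array([0.59818653, 0.10994084, 0.1435    ]), np.float64(0.1374843752044692), np.float64(68.59700483970258)))
```

View pics/s3.png

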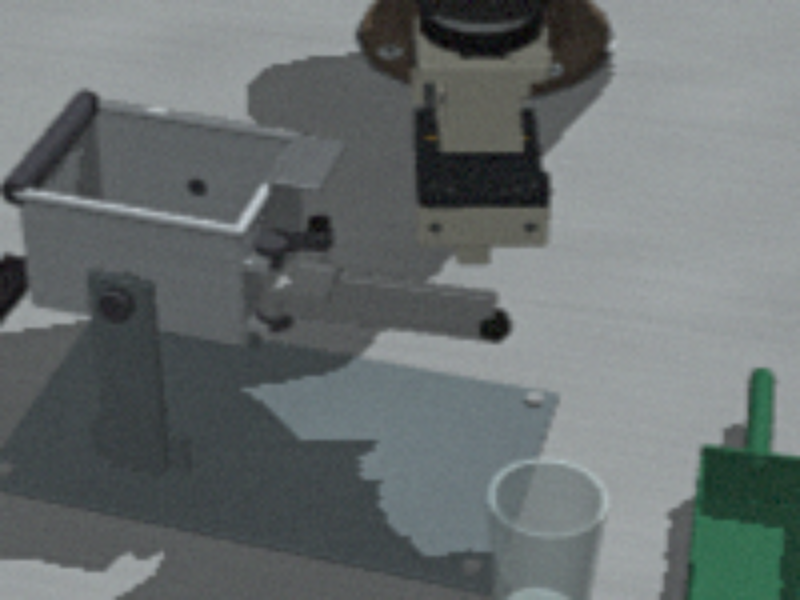

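Run:
```python
from wp import *
p=capture('scene'); F,l,a=leg(p,(323.7,211.2)); print(F,l,a)
print(tcp(a))
```

```text
[0.64425988 0.12746269 0.1435    ] 0.14812876625470592 88.01342972427437
(array([0.61789339, 0.10987121]), np.float64(-1.175667180230251))
```

```bash
python3 -m creep '[[0,0.22,0.09,0,0,0,-2.5],[0,0.22,0.09,0,0,0,-2.5],[0,0.22,0.07,0,0,0,-2.5],[0,0.22,0.07,0,0,0,-2.5],[0,0.13,0.03,0,0,0,-1.4],[0,0,0,0,0,0,0]]' | grep -v eef
python3 -m creep '[[0,0.06,0.01,0,0,0,-0.5],[0,0.06,0.01,0,0,0,-0.5],[0,0,0,0,0,0,0]]'| grep -v eef
```

```text
time_s: 8.98
tcp_pos: [0.6096, 0.1074, 0.1564]
contact_force: [0.9, 0.8, -0.1]
gripper_width: 0.0005
gripper_force: 0.0
time_s: 9.23
tcp_pos: [0.6123, 0.1079, 0.1566]
contact_force: [-0.3, 0.8, 0.0]
gripper_width: 0.0004
gripper_force: 0.0
```

Run:
```python
from wp import *
for _ in range(4): capture('scene'); s=r.get_state(); print(np.round(s['tcp_pos'],4),np.round(s['contact_force'],1))
```

```text
[0.6122 0.1079 0.1566] [0.6 0.2 0.7]
[0.6122 0.1078 0.1566] [0.6 0.7 0.7]
[0.6122 0.1079 0.1566] [-0.1 -0.3 -0.2]
[0.6122 0.1079 0.1566] [0.  0.8 0.7]
```

Keep creeping in 1.2 mm steps until contact with the stopped leg.

```bash
for i in 1; do python3 -m creep '[[0,0.05,0.01,0,0,0,0],[0,0.05,0.01,0,0,0,0],[0,0,0,0,0,0,0]]'| egrep 'tcp|contact'; done
python3 -m creep '[[0,0.05,0.01,0,0,0,0],[0,0.05,0.01,0,0,0,0],[0,0,0,0,0,0,0]]'| egrep 'tcp|contact'
python3 -m creep '[[0,0.05,0.01,0,0,0,0],[0,0,0,0,0,0,0]]'| egrep 'tcp|contact'
python3 -m creep '[[0,0.05,0.01,0,0,0,0],[0,0,0,0,0,0,0]]'| egrep 'tcp|contact'
```

```text
tcp_pos: [0.6151, 0.1085, 0.1566]
contact_force: [0.1, -0.7, -0.1]
tcp_pos: [0.6175, 0.1089, 0.1565]
contact_force: [0.5, 0.0, 0.6]
tcp_pos: [0.6181, 0.109, 0.1562]
contact_force: [-1.8, -1.0, 0.7]
tcp_pos: [0.6189, 0.1091, 0.1561]
contact_force: [-4.1, -0.5, -1.3]
```

```bash
python3 -m creep '[[0,0.05,0,0,0,0,0],[0,0,0,0,0,0,0]]'| egrep 'tcp|contact'
python3 -m creep '[[0,0.05,0,0,0,0,0],[0,0,0,0,0,0,0]]'| egrep 'tcp|contact'
python3 - <<'E'
from wp import *
p=capture('scene'); print(foot_scene(p))
f=p['frame'][130:280,200:400];cv2.imwrite('pics/s4.png',cv2.cvtColor(cv2.resize(f,None,fx=4,fy=4),4))
a=cv2.imread('pics/s3.png'); b=cv2.imread('pics/s4.png'); print(cv2.phaseCorrelate(np.float32(a[200:345,250:520,0]),np.float32(b[200:345,250:520,0])), cv2.phaseCorrelate(np.float32(a[205:245,290:345,0]),np.float32(b[205:245,290:345,0])))
E
```

```text
tcp_pos: [0.6196, 0.1091, 0.1558]
contact_force: [-6.2, -0.5, 0.6]
tcp_pos: [0.6203, 0.1091, 0.1555]
contact_force: [-8.1, 0.8, -0.4]
([265.2, 195.4, 326.8, 217.9], 0.72, (array([0.60286684, 0.11742056, 0.1435    ]), np.float64(0.1432840460086818), np.float64(71.31171472083986)))
((-0.06922043087695329, 0.340239529772532), 0.3158294865172586) ((0.021288659986431924, 0.44026623188723235), 0.5314264665047328)
```

```bash
python3 -m creep '[[0,-0.2,0,0,0,0,0],[0,-0.4,0,0,0,0,0],[0,0,0,0.8,0,0,0],[0,0,0,0.9,0,0,0],[0,0,0,0.9,0,0,0],[0,0,0,0.9,0,0,0],[0,0,0,0,0,0,0]]'
python3 -m creep '[[0,-0.22,-0.8,0,0,0,0],[0,-0.22,-0.8,0,0,0,0],[0,-0.22,-0.8,0,0,0,0],[0,-0.22,-0.8,0,0,0,0],[0,-0.22,-0.8,0,0,0,0],[0,-0.22,-0.75,0,0,0,0],[0,0,0,0,0,0,0]]'
python3 - <<'E'
from wp import *
p=capture('scene')
f=p['frame'][110:260,200:400];save({'frame':cv2.resize(f,None,fx=4,fy=4)},'s5')
E
```

```text
time_s: 11.28
tcp_pos: [0.6099, 0.1102, 0.2501]
eef_rot: [-179.4, 0.1, -88.9]
contact_force: [1.0, 1.0, 0.5]
gripper_width: 0.0003
gripper_force: 0.0
time_s: 11.87
tcp_pos: [0.5736, -0.0116, 0.2449]
eef_rot: [-179.9, 0.0, -89.0]
contact_force: [-1.4, -0.2, 0.4]
gripper_width: 0.0003
gripper_force: 0.0
```

View pics/s5.png

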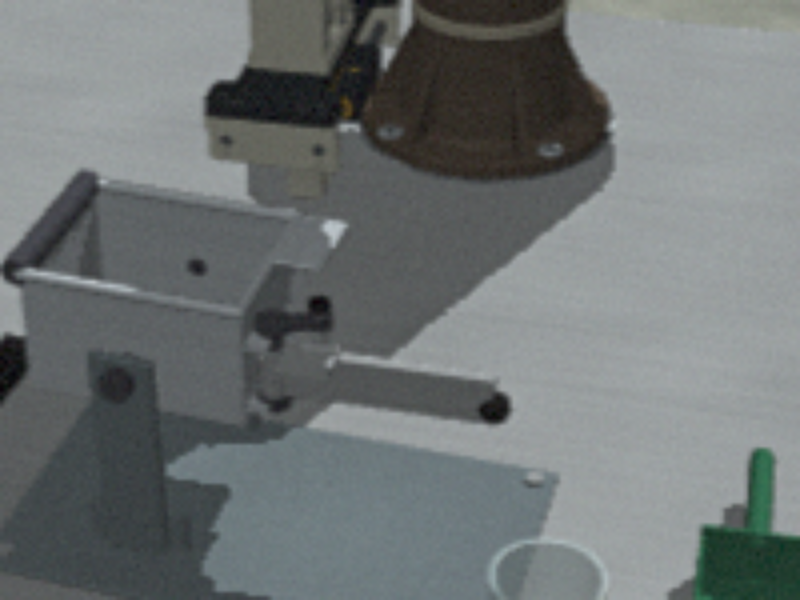

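```bash
python3 -m creep '[[0,0,0.06,-0.5,0,0,0],[0,0,0.06,-0.5,0,0,0],[0,0,0,-0.3,0,0,0],[0,0,0,-0.1,0,0,0],[0,0,0,0,0,0,0]]' | egrep 'tcp|cont'
python3 -m creep '[[0,0,0,-0.08,0,0,0],[0,0,0,-0.08,0,0,0],[0,0,0,-0.08,0,0,0],[0,0,0,0,0,0,0]]'| egrep 'tcp|cont'
python3 -m creep '[[0,0,0,-0.08,0,0,0],[0,0,0.02,-0.08,0,0,0],[0,0,0.02,-0.08,0,0,0],[0,0,0,0,0,0,0]]'| egrep 'tcp|cont'
```

```text
tcp_pos: [0.5742, -0.006, 0.2086]
contact_force: [-0.7, 0.7, -0.6]
tcp_pos: [0.5744, -0.0063, 0.2031]
contact_force: [-0.1, 0.1, 0.1]
tcp_pos: [0.574, -0.0053, 0.1965]
contact_force: [0.4, 0.4, -0.3]
```

Run:
```python
from wp import *
p=capture('scene')
f=p['frame'][110:260,200:400];save({'frame':cv2.resize(f,None,fx=4,fy=4)},'s6')
```

```text
(no output)
```

View pics/s6.png

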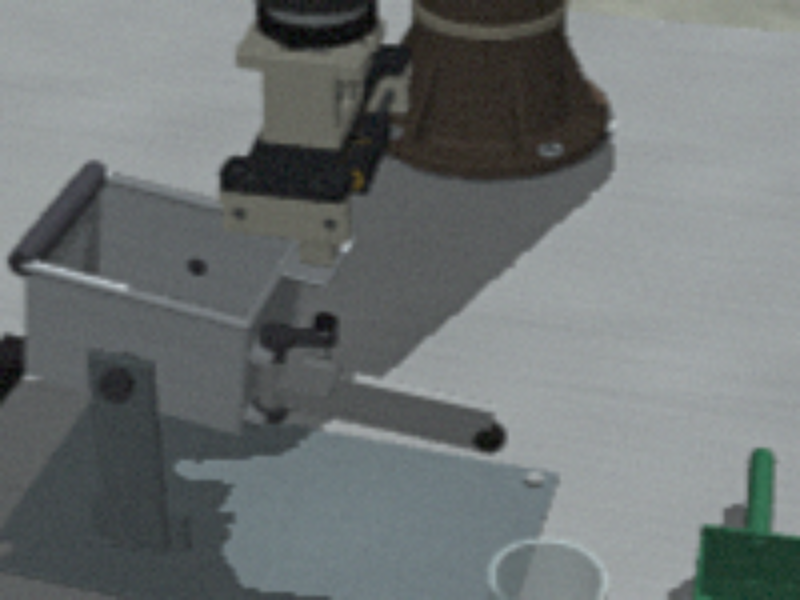

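The bin is tipping under the finger: rod rose to (95,170), foot dropped to (488,437). Continue.

```bash
python3 -m creep '[[0,0,0.02,-0.1,0,0,0],[0,0,0.02,-0.1,0,0,0],[0,0,0.02,-0.1,0,0,0],[0,0,0.02,-0.1,0,0,0],[0,0,0,0,0,0,0]]' | egrep 'tcp|cont'
python3 -m creep '[[0,0,0.02,-0.1,0,0,0],[0,0,0.02,-0.1,0,0,0],[0,0,0,-0.1,0,0,0],[0,0,0,0,0,0,0]]'| egrep 'tcp|cont'
python3 - <<'E'
from wp import *
for i in range(3):
  p=capture('scene'); d=search_frame(p,'leg_foot'); print(r.get_state()['time_s'],d and (np.round(d[0]['bbox'],1),d[0]['conf']))
  d=search_frame(p,'bin'); print(d and np.round(d[0]['bbox'],1))
E
```

```text
tcp_pos: [0.5739, -0.0034, 0.1863]
contact_force: [-0.1, 0.8, 1.0]
tcp_pos: [0.5739, -0.0025, 0.1788]
contact_force: [0.1, -0.1, -1.1]
13.9 (array([265. , 208.2, 320.5, 238.9]), 0.92)
[207.5 150.  322.5 236.5]
14.05 (array([265.8, 205.5, 318. , 241.1]), 0.78)
[207.5 150.4 319.4 238.6]
14.2 (array([263.3, 210.3, 314.3, 244.1]), 0.61)
[205.8 147.1 317.9 242.9]
```

```bash
python3 -m creep '[[0,0,0.2,0.6,0,0,0],[0,0,0.5,0.9,0,0,0],[0,0,0.5,0.9,0,0,0],[0,0,0.5,0.9,0,0,0],[0,0,0.5,0.9,0,0,0],[0,0,0,0,0,0,0],[0,0,0,0,0,0,0],[0,0,0,0,0,0,0]]' | egrep 'time|tcp|cont'
python3 - <<'E'
from wp import *
from scipy.optimize import minimize_scalar
def ptb(phi,X): # bin point (stand coords, level) tipped
    x,y,z=X; z-=.15; return T(q,np.array([x*np.cos(phi)+z*np.sin(phi),y,.15+z*np.cos(phi)-x*np.sin(phi)]))[0]
fx=np.array([.09+.145*np.sin(np.radians(88)),-.04+.145*np.cos(np.radians(88)),.1435])
for i in range(12):
  p=capture('scene'); d=search_frame(p,'leg_foot')
  if d: print(r.get_state()['time_s'],np.round(d[0]['bbox'],1),round(d[0]['conf'],2))
for ph in [.3,.5,.55,.6,.65,.75]: print(ph,proj(p,ptb(ph,fx)))
f=p['frame'][110:260,200:400];save({'frame':cv2.resize(f,None,fx=4,fy=4)},'s7')
E
```

```text
time_s: 14.92
tcp_pos: [0.574, 0.0527, 0.2841]
contact_force: [-0.5, 0.7, -1.1]
15.0167 [260.6 211.5 308.3 247.7] 0.7
15.1167 [261.2 210.9 312.6 248.2] 0.95
15.2167 [260.  212.5 311.7 250.7] 0.91
15.3167 [259.8 212.6 306.  248.6] 0.71
15.4167 [261.5 212.5 308.  247.4] 0.61
15.5167 [260.7 211.5 308.8 250.8] 0.73
15.6167 [260.6 213.5 309.3 249.3] 0.9
15.7167 [259.8 212.8 310.9 251.4] 0.89
15.8167 [258.2 213.2 311.  251.3] 0.67
15.9167 [261.7 215.3 308.3 247.8] 0.59
16.0167 [262.3 214.2 308.8 250.6] 0.66
16.1167 [258.1 213.8 309.2 247.1] 0.56
0.3 [[316.90188894 231.38387513]]
0.5 [[309.37807694 242.44844533]]
0.55 [[307.08958981 244.8530547 ]]
0.6 [[304.6540082  247.10611071]]
0.65 [[302.0794509  249.20498286]]
0.75 [[296.54605264 252.93184104]]
```

View pics/s7.png

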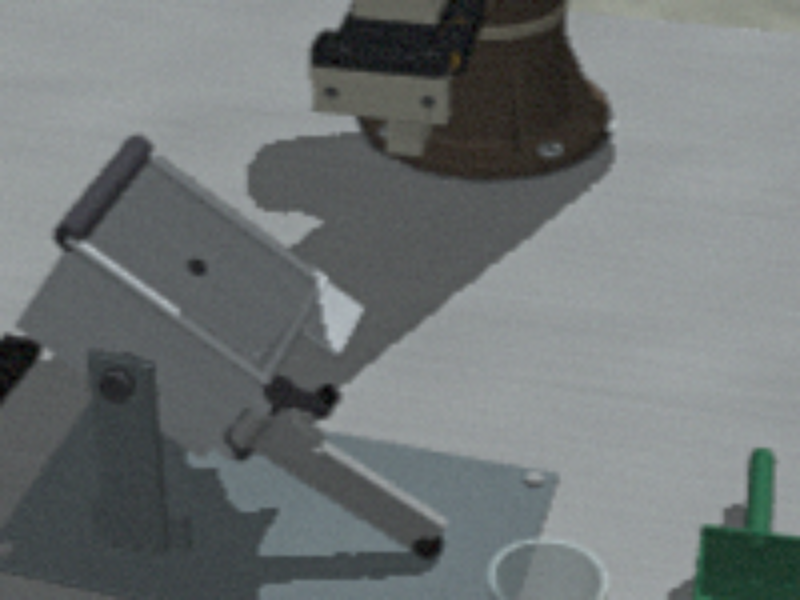

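The foot is on the plate at crop pixel (428,545), touching its own shadow. That puts the tilt at about 0.57 rad. It is still, and the gripper is clear.

```bash
python3 -c "
from plant import close_job
print(close_job())"
```

```text
the job is handed in; nothing more can be done
None
```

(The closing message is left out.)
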